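# Check the compressor's oil with its dipstick

## Robot

A 6-joint arm with a two-finger parallel gripper is mounted at the origin on the work surface. World frame = base frame: x ahead of the robot, y to its left, z up, the work surface at z = 0. Lengths are in mm, angles in rad, forces in N, time in s.
With the tool pointing down it reaches from about 400 to 925 mm from the base axis. Payload 12.5 kg.
Tool frame: the origin (TCP) lies midway between the tips of the shut fingers; the grasp point (between the pads) lies 19 mm behind it; z points along the fingers, y is the line along which they close (so a half turn about z gives the same grasp; the last joint's range is limited). The gripper opens to 95 mm and grips with 3 to 60 N. Pads are 20 mm wide; open, the fingers measure 119 mm over their backs; the gripper's body (75 mm by 180 mm) begins 59 mm behind the grasp point.
Start: joints at [-1.271, 0.491, 1.559, -0, 1.092, -0.106], TCP at [246.746, -574.253, 189.061] pointing down, gripper open.
Joint ranges: [-3.1, 3.1], [-0.84, 2.19], [0.05, 2.79], [-1.13, 4.28], [0.06, 2.93], [-2.69, 2.69]. Speed limits (rad/s): [2.22, 2.22, 2.79, 3.14, 3.14, 3.14].

## Interface

Orientations are given as [roll, pitch, yaw] about the fixed x, y, z axes, in that order (R = Rz(yaw) Ry(pitch) Rx(roll)).
In Python, from cell import readout, eyes, env gives the robot as it stands.
- The arm moves only by the tool move_arm, never from a script. Its argument "plan" is a list of rows, each a list of 3 entries, a list of its own where there are three numbers: the turn, a rotation vector about the tool's x, y, z in degrees, then the shift along the tool's x, y, z in m, then the gripper command: -1 is shut, 1 is fully open, values between are in proportion. In form: [[[ax, ay, az], [x, y, z], jaw], ...]. A call has 1 to 5 rows; each row is the pose to reach, as a shift and turn from the pose commanded when the call began, along the tool's axes at that moment; what a row does not reach only later rows make up. A row lasts 1/8 s, in which the tool goes at most 62.5 mm and 10.7 degrees, less where a joint would pass 70% of its speed; a pose out of reach is approached as far as the arm can. A call with a gripper value outside its range is refused whole. The fingers move at their own pace and stop on an object; the grip force is fixed at half the most. Time passes only in rows, so rows that repeat a pose let the fingers close. It gives the time, the measured TCP pose, the force, the opening and the grip force at its end, in the units of the state.
- readout.state(): the state, without advancing time (a new reading comes with each control period).
- eyes.read_camera(name): name is "scene" or "top" or "wrist"; returns a dict with "img" (420x560x3 uint8, red, green, blue), "K" (3x3 intrinsics, pixels), "extrinsics" (4x4, takes a point from camera to world coordinates). Camera axes: x right, y up, looking along -z (the intrinsics and any distortion apply to the point x, -y, -z); pixel columns grow to the right and rows downward; lengths in mm; the calibration is good to about 2 mm. A picture is of the moment at which its call begins. There is no depth.
- env.job_done(): hands the job in; it is judged then, once.
Trained networks look in a picture, given as the dict that the camera call returned (one of the last four; its "shot" number tells which), for a name from the list of things; names that differ only in an ending like _2 or _b are one class to them, and where a whole thing is asked for, a point or a joint stands for the part that bears it (a point fixed in the world has none). Each returns a list of dicts, best first, with "score" (0 to 1); they miss things now and then, are a little off and sometimes report something else, mostly with a low value. They report only what shows in the picture. A call takes as long as a camera call.
- eyes.cut_out(picture, name): "mask" (420x560 bool, what is visible of it) and "uv" ([column, row] in pixels, amid what is visible of it).
The state is a dict: "t": time; "joints": joint angles; "qvel": joint speeds; "tau": joint torques, N m; "eef_pos": TCP position; "tcp_rot": TCP orientation; "ft_force": force on the tool from outside, world axes, zero at the start; "moment": the same for the moment, N m; "opening": opening from 0.0 (shut) to 1.0 (fully open); "grip_force": force on a finger pad.
Only numpy, scipy, OpenCV 4.12 (cv2) and the standard library are available. Lean on these libraries where they do the work, as an engineer would, in place of code of your own. Each camera call takes 0.05 s, during which the arm holds its last target. There are 200 camera calls.

## Task

The workshop compressor's oil is to be checked, but a carved wooden column has been left standing right in front of its dipstick tube: first lift that column away and stand it upright on the dark board, next to the other one. Then take the dipstick from its notched rest by the handle, slide it down the slanting tube until its collar sits on the mouth, and draw it right out again. Finish holding it by the handle (do not put it down), level and still for reading, at least 15 cm above the bench and well clear of the compressor and everything else, with all the other things left where they are.

Things in the scene. Friction and masses are not known exactly. Their poses are not given: they have to be found in the camera images.
- column: the carved wooden column in front of the dipstick tube (the one to move), loose, 0.2-0.35 kg, 190 mm tall. Square base 56 x 56 x 30 mm, waist down to 30 mm across, square top block 46 x 46 mm from 168 to 190 mm high: grip it there from above. Origin: centre of its underside; z up, x and y square to the sides of both blocks.
- board: fixed dark wooden board lying flat on the bench, 220 mm (its x) x 130 mm (its y) x 12 mm thick. Origin: centre of its underside, z up. The other column stands on its +x half, about 65 mm from the middle; its -x half is free for the column (free spot about 50 mm from the middle).
- other_column: an identical carved column, loose, standing on the +x half of the board. Origin: centre of its underside. To be left alone.
- compressor: fixed piston air compressor pump on a 200 x 170 mm bed plate: grey crankcase with belt pulley, finned cylinder and head up to 235 mm high. Origin: on the bench below the crankcase; z up; the dipstick tube leaves the crankcase towards its +x side and leans outwards that way. The tall cylinder is 30 mm to the -x side of the origin.
- dipstick_tube: steel guide tube fixed to the compressor. Origin: centre of its open mouth, 147 mm out from the compressor's origin, 140 mm above the bench. z points out of the tube along its axis, away from the robot, 40 degrees above level. Bell mouth 31 mm outside, about 22 mm inside, narrowing within 14 mm to a 14 mm bore; outside 22 mm. The rod goes in 130 mm, collar on the mouth.
- rest: fixed dark cast rest, 116 x 62 mm base, two upright plates (90 mm apart along its x) with vee notches in which the dipstick's rod lies level, rod axis 52 mm above the bench. Origin: centre of its underside; the dipstick's handle overhangs its +x end.
- dipstick: the dipstick, loose, 65-105 g, balanced 27 mm from the collar on the rod side. Origin: on its axis at the collar's stop face (facing the rod). x along the stick from tip to handle; it may roll, so y and z mean nothing. Steel rod 7 mm thick, tapered tip at x = -130 mm; steel collar 32 mm across from x = 0 to 6 mm; round black ribbed handle 16 mm thick from x = 6 to 78 mm.
- dipstick_grip (a point): point on the dipstick's axis in the middle of the handle, 50 mm beyond the stop face: grip here, fingers across the stick.
- dipstick_tip (a point): the dipstick's tip, on its axis, 130 mm from the stop face.
- mallet: loose carver's mallet standing on its head, 76 mm across and 218 mm tall, to be left alone. Origin: centre of its underside.
- sanding_block: loose cork sanding block 110 x 65 x 34 mm, to be left alone. Origin: centre of its underside.
- chisel: loose carving chisel with wooden handle, 210 mm long, lying on the bench, to be left alone. Origin: its middle, on the bench.
- brush: loose dusting brush, 200 mm long, lying on the bench, to be left alone. Origin: its middle, on the bench.
- spanner: loose flat spanner, 160 mm long, lying on the bench between the robot and the work, to be left alone. Origin: its middle, on the bench.
- glue: loose white glue bottle 60 mm across and 170 mm tall, to be left alone. Origin: centre of its underside.

How it is judged:
By the outcome, as a careful person would: the job done as asked, in the order asked, and still so for the second after the job is handed in, while the arm keeps its last pose, push and grip.
It also fails if it takes over 72 s, if anything falls off the work surface, if the arm or the gripper's body presses on something with over 40 N, if the wrist force passes 120 N, or if a joint passes its speed limit or range.

## Working session

There is one attempt and no reset: what is moved stays moved. The work goes in short steps, Python scripts to look and compute and a tool call to move; the robot and the scene stay as the last step left them, time stands still between calls to the robot, and variables do not carry over. Pictures are saved under pics/ and viewed, at most 10 in all, crops included, and the job is handed in when it is done.

Besides the shell and the picture viewer there is one more tool, called as a command line: name --argument value ..., lists and objects as JSON in quotes. move_arm: Moves the arm, as the interface text tells. Its arguments: {"type":"object","properties":{"plan":{"type":"array","items":{"type":"array"}}},"required":["plan"]}

```bash
ls; mkdir -p pics
cat > h.py <<'E'
import numpy as np, cv2
from cell import readout, eyes, env
from scipy.spatial.transform import Rotation as R
def snap(name,fn=None):
    p=eyes.read_camera(name)
    if fn: cv2.imwrite('pics/'+fn,p['img'][:,:,::-1])
    return p
def ray(p,uv):
    d=np.linalg.inv(p['K'])@[uv[0],uv[1],1]; E=np.array(p['extrinsics'])
    return E[:3,3],E[:3,:3]@[d[0],-d[1],-d[2]]
def atz(p,uv,z):
    o,d=ray(p,uv); return o+d*(z-o[2])/d[2]
def proj(p,X):
    E=np.array(p['extrinsics']); c=E[:3,:3].T@(np.array(X)-E[:3,3]); q=p['K']@[c[0],-c[1],-c[2]]; return q[:2]/q[2]
def tri(l):
    A=0;b=0
    for p,uv in l:
        o,d=ray(p,uv); d=d/np.linalg.norm(d); M=np.eye(3)-np.outer(d,d); A=A+M; b=b+M@o
    return np.linalg.solve(A,b)
E
cat > a.py <<'E'
from h import *
np.set_printoptions(precision=1,suppress=True)
print(readout.state())
for c in ['scene','top']:
    p=snap(c,c+'0.png'); print(c,p.keys(),p['K'],p['extrinsics'])
    for n in ['column','board','compressor','dipstick_tube','rest','dipstick','mallet','glue','sanding_block']:
        for r in eyes.cut_out(p,n)[:2]: print(n,round(r['score'],2),np.array(r['uv']),r['mask'].sum(),atz(p,r['uv'],0))
E
python3 a.py
```

```text
pics
{'t': 0.0, 'joints': array([-1.3,  0.5,  1.6,  0. ,  1.1, -0.1]), 'qvel': array([-0.,  0., -0.,  0., -0., -0.]), 'tau': array([ -0. , -61.3, -25.8,   0.1,   0. ,  -0. ]), 'eef_pos': array([ 246.7, -574. ,  188.5]), 'tcp_rot': array([-3.1, -0. ,  0.4]), 'ft_force': array([ 0.4, -0.2,  0.9]), 'moment': array([0., 0., 0.]), 'grip_force': 0.0, 'opening': 1.0002484822618538}
scene dict_keys(['img', 'K', 'extrinsics', 'shot']) [[432.6   0.  278.4]
 [  0.  432.6 201.9]
 [  0.    0.    1. ]] [[   0.    -0.6    0.8 1392.6]
 [   1.     0.    -0.   -60.4]
 [   0.     0.8    0.6  723.8]
 [   0.     0.     0.     1. ]]
column 0.9 [236.1 200.8] 1520 [ 444.3 -133.8    0. ]
column 0.31 [349.4 279.5] 455 [743.2 127.5   0. ]
board 0.92 [404.  197.5] 1802 [448.5 332.    0. ]
compressor 0.69 [180.  161.7] 6735 [ 236.4 -315.1    0. ]
dipstick_tube 0.67 [208.2 176.1] 204 [ 320.  -220.6    0. ]
dipstick_tube 0.3 [178.2 163.9] 6806 [ 248.9 -318.9    0. ]
rest 0.62 [324.4 227.2] 777 [564.5  94.6   0. ]
dipstick 0.77 [345.4 231.3] 361 [582.4 145.5   0. ]
mallet 0.7 [109.7 255.4] 2227 [ 644.2 -424.7    0. ]
glue 0.62 [118.6 214.7] 1204 [ 491.9 -441.3    0. ]
sanding_block 0.62 [285.  269.4] 1492 [706.6 -13.9   0. ]
sanding_block 0.17 [347.9 230. ] 340 [577.7 152.7   0. ]
top dict_keys(['img', 'K', 'extrinsics', 'shot']) [[426.6   0.  277.9]
 [  0.  426.6 208.7]
 [  0.    0.    1. ]] [[  -0.     1.    -0.1  490.9]
 [  -1.    -0.    -0.   -18.3]
 [  -0.     0.1    1.  1205.4]
 [   0.     0.     0.     1. ]]
column 0.68 [324.1 208. ] 622 [ 579.9 -138.6    0. ]
compressor 0.74 [384.1 270.2] 6329 [ 400.8 -299.8    0. ]
dipstick_tube 0.75 [351.4 242. ] 280 [ 481.9 -211.8    0. ]
rest 0.88 [239.3 213.1] 807 [572.3 101.9   0. ]
dipstick 0.83 [228.2 188.6] 269 [643.1 132.1   0. ]
mallet 0.95 [415.1 155.1] 887 [ 723.6 -403.     0. ]
glue 0.93 [428.2 199.3] 697 [ 596.1 -433.4    0. ]
sanding_block 0.65 [277.2 160.1] 928 [720.9  -9.7   0. ]
```

```bash
python3 -c "
import cv2
for c in ['scene','top']:
    i=cv2.imread(f'pics/{c}0.png'); cv2.imwrite(f'pics/{c}0b.png',cv2.resize(i,(784,588),interpolation=cv2.INTER_CUBIC))"
```

```text
(no output)
```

View pics/scene0b.png

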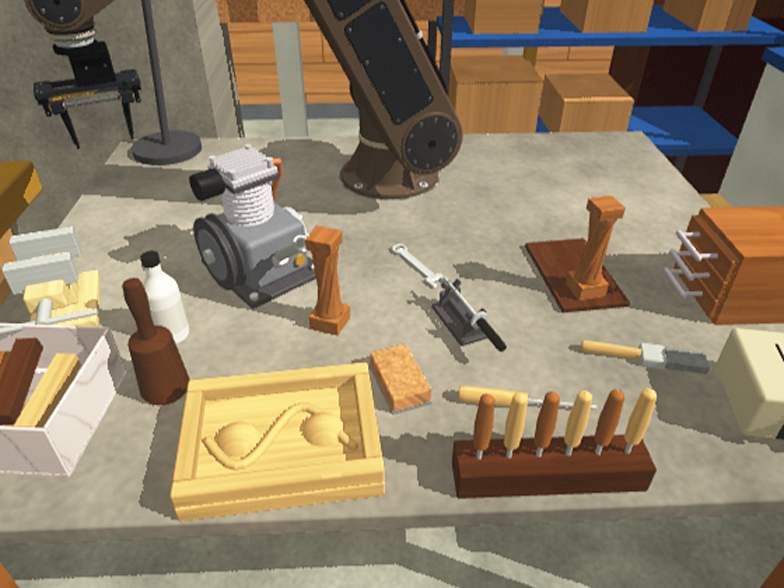

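View pics/top0b.png

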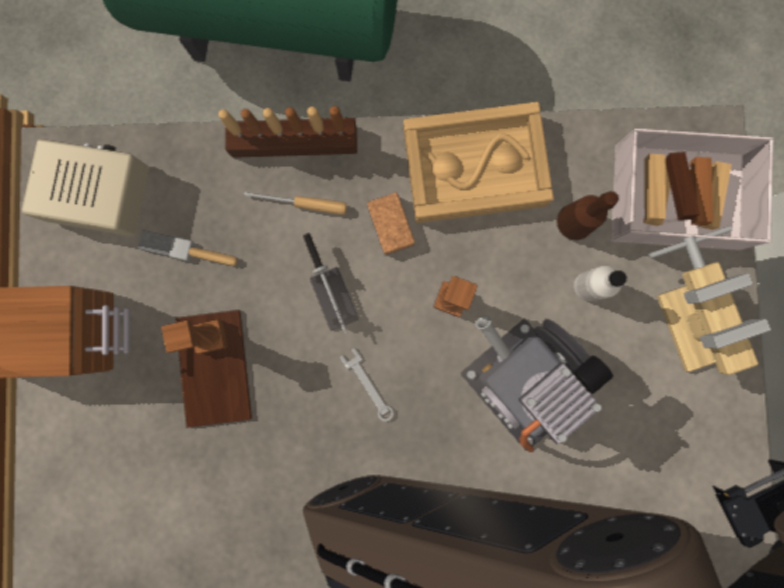

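The scene view (zoomed 1.4x) shows the column at (328,280), the tube mouth just left of it at (302,242), the rest and dipstick at (465,310), and the board with the other column at (590,255). In the top view the column top is at (460,290), the mouth at (485,324), the handle at (316,252) and the board's corners at (240,311), (251,418) and (187,426).

```bash
cat > b.py <<'E'
from h import *
from scipy.optimize import minimize
np.set_printoptions(precision=1,suppress=True)
def sil(p,x,y,yaw,z0=0):
    m=np.zeros((420*2,560*2),np.uint8); r=R.from_euler('z',yaw).as_matrix()
    for h,z1,z2 in [(28,0,30),(15,28,170),(23,168,190)]:
        P=[proj(p,r@[sx*h,sy*h,z]+[x,y,z0]) for sx in(-1,1) for sy in(-1,1) for z in(z1,z2)]
        cv2.fillConvexPoly(m,cv2.convexHull((np.array(P)*2+.5).astype(np.int32)),1)
    return m>0
T=snap('top');S=snap('scene')
ms=[(q,cv2.resize(eyes.cut_out(q,'column')[0]['mask'].astype(np.uint8),(1120,840),interpolation=0)>0) for q in (T,S)]
def cost(v):
    c=0
    for q,m in ms:
        s=sil(q,*v); c+=1-(s&m).sum()/(s|m).sum()
    return c
s=lambda u,v:np.array([u,v])/1.4
x0=tri([(T,s(460,290)),(S,s(326,238))]);print('coltop',x0)
best=min((minimize(cost,[x0[0]+dx,x0[1],a],method='Nelder-Mead',options=dict(initial_simplex=[[x0[0]+dx,x0[1],a],[x0[0]+12,x0[1],a],[x0[0],x0[1]+12,a],[x0[0],x0[1],a+.4]])) for a in (0,.4,.8,1.2) for dx in(0,5)),key=lambda r:r.fun)
print('col',best.x,best.fun)
for n,z,uv in [('mouth',140,(485,324)),('boardA',12,(240,311)),('boardB',12,(251,418)),('boardC',12,(187,426)),('handle end',52,(309,236)),('collar',52,(319,268)),('tip',52,(343,328)),('othertop',190,(177,335))]:
    print(n,atz(T,s(*uv),z))
print('scene handle end',atz(S,s(503,347),52),'mouth tri',tri([(T,s(485,324)),(S,s(301,242))]))
W=snap('wrist');print(W['K'],W['extrinsics'])
E=np.eye(4);st=readout.state();E[:3,:3]=R.from_euler('xyz',st['tcp_rot']).as_matrix();E[:3,3]=st['eef_pos']
print('cam in tool',np.linalg.inv(E)@W['extrinsics'],E[:3,:3])
E
python3 b.py
```

```text
coltop [ 568.1 -128.8  182.8]
col [ 564.1 -130.6    1.2] 0.15163577008853635
mouth [ 509.5 -178.   140. ]
boardA [551.5 291.8  12. ]
boardB [339.2 272.   12. ]
boardC [326.9 399.   12. ]
handle end [692.2 145.   52. ]
collar [628.8 126.6  52. ]
tip [511.   82.5  52. ]
othertop [504.6 353.5 190. ]
scene handle end [697.3 152.5  52. ] mouth tri [ 509.5 -176.7  137.1]
[[311.    0.  282.4]
 [  0.  311.  210.9]
 [  0.    0.    1. ]] [[   0.4    0.9    0.3  318. ]
 [  -0.9    0.4    0.1 -544.4]
 [  -0.    -0.3    1.   384.8]
 [   0.     0.     0.     1. ]]
cam in tool [[   0.     1.     0.3   77.2]
 [   1.    -0.     0.     0.7]
 [   0.     0.3   -1.  -195.7]
 [   0.     0.     0.     1. ]] [[ 0.9  0.4  0. ]
 [ 0.4 -0.9 -0. ]
 [-0.   0.  -1. ]]
```

```bash
cat >> h.py <<'E'
def pose():
    st=readout.state(); return R.from_euler('xyz',st['tcp_rot']),np.array(st['eef_pos'])
def rel(pos,Rt,R0=None,p0=None):
    if R0 is None: R0,p0=pose()
    return np.round((R0.inv()*Rt).as_rotvec(degrees=True),2).tolist(), np.round(R0.inv().apply(np.array(pos)-p0)/1000,4).tolist()
down=lambda yaw:R.from_euler('xyz',[180,0,yaw],degrees=True)
E
python3 -c "
from h import *
r,p=pose();print(p,r.as_euler('xyz',degrees=True))
print(rel([247,-574,330],down(24.3)));print(rel([564,-131,330],down(68.8)))"
```

```text
[ 246.75561673 -574.23351064  189.05751013] [1.79995627e+02 4.11222321e-04 2.32543111e+01]
([0.0, 0.0, -1.05], [0.0003, -0.0001, -0.1409])
([0.0, 0.0, -45.55], [0.4665, -0.282, -0.141])
```

move_arm --plan '[[[0,0,0],[0,0,-0.0625],1],[[0,0,0],[0,0,-0.125],1],[[0,0,-10],[0.05,-0.03,-0.141],1],[[0,0,-20],[0.1,-0.06,-0.141],1],[[0,0,-30],[0.15,-0.09,-0.141],1]]'

```text
t: 1.88
eef_pos: [349.7, -430.9, 330.4]
tcp_rot: [3.141, 0.0, 0.935]
ft_force: [0.6, -0.1, 0.6]
opening: 0.999
grip_force: 0.0
```

```bash
python3 -c "
from h import *
print(rel([564,-131,330],down(68.8)))"
```

```text
([0.04, 0.02, -15.25], [0.3685, -0.0058, 0.0003])
```

move_arm --plan '[[[0,0,-5],[0.06,-0.001,0],1],[[0,0,-10],[0.12,-0.002,0],1],[[0,0,-15.2],[0.18,-0.003,0],1],[[0,0,-15.2],[0.24,-0.004,0],1],[[0,0,-15.2],[0.3,-0.005,0],1]]'

```text
t: 2.5
eef_pos: [525.4, -187.2, 330.3]
tcp_rot: [3.141, 0.0, 1.195]
ft_force: [0.9, -0.5, 0.4]
opening: 0.998
grip_force: 0.0
```

move_arm --plan '[[[0,0,0],[0.05,0.002,0],1],[[0,0,0],[0.0667,0.003,0],1],[[0,0,0],[0.0667,0.003,0],1],[[0,0,0],[0.0667,0.003,0],1]]'

```text
t: 3.0
eef_pos: [551.4, -129.2, 330.1]
tcp_rot: [3.142, 0.0, 1.194]
ft_force: [-0.2, -0.3, 0.7]
opening: 1.0
grip_force: 0.0
```

```bash
cat > c.py <<'E'
from h import *
np.set_printoptions(precision=1,suppress=True)
W=snap('wrist'); r,p=pose(); print(p,r.as_euler('xyz',degrees=True))
i=W['img'][:,:,::-1].copy()
for a in (68.8,):
  for h,z in((23,190),(28,30)):
    P=[proj(W,R.from_euler('z',a,degrees=True).apply([sx*h,sy*h,0])+[564,-131,z]) for sx,sy in((1,1),(1,-1),(-1,-1),(-1,1))]
    cv2.polylines(i,[np.array(P).astype(np.int32)],True,(0,255,0),1)
cv2.imwrite('pics/w1.png',cv2.resize(i,(784,588)))
np.savez('w1.npz',img=W['img'],K=W['K'],extrinsics=W['extrinsics'])
E
python3 c.py
```

```text
[ 551.4 -129.4  330.1] [180.    0.   68.4]
```

View pics/w1.png

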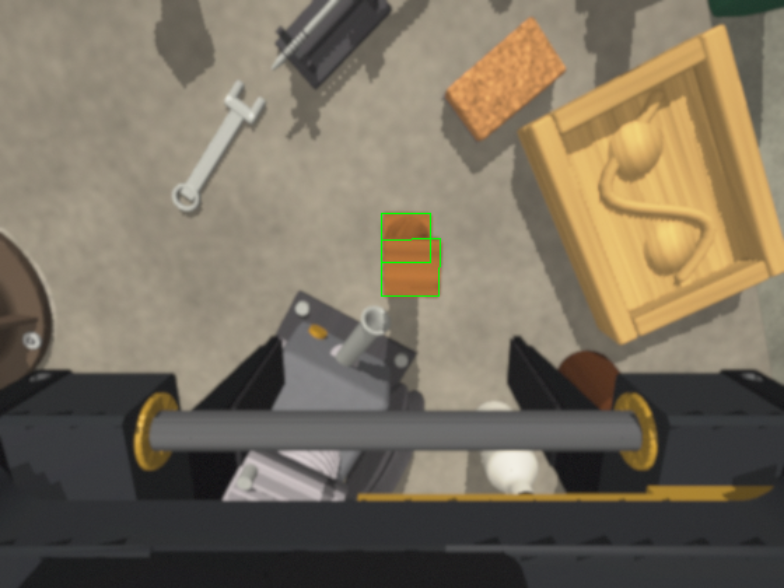

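The wrist view shows the projected column model sitting right on the real column, with the top block at (411,268). The tube mouth is at (375,320) and the bed plate's edge runs (300,291)-(415,353).

```bash
python3 -c "
from h import *
np.set_printoptions(precision=1,suppress=True)
W=dict(np.load('w1.npz'))
s=lambda u,v:np.array([u,v])/1.4
m=atz(W,s(375,320),140);a=atz(W,s(300,291),10);b=atz(W,s(415,353),10);print('mouth',m,a,b,np.linalg.norm(a-b))
d=b-a;ang=np.degrees(np.arctan2(d[1],d[0]));print('tube dir',ang+90)
for an in (ang+90,):
  c=np.cos(np.radians(an));q=np.sin(np.radians(an));print('origin',m-147*np.array([c,q,0]))
  for t in (20,40,60): print(proj(W,m-t*np.array([.766*c,.766*q,.643]))*1.4)
print(rel([564,-131,230],down(68.8)),rel([564,-131,160],down(68.8)))"
```

```text
mouth [ 512.8 -175.8  140. ] [ 418.7 -146.8   10. ] [ 520.8 -275.7   10. ] 164.43181260619127
tube dir 38.36161581086698
origin [ 397.5 -267.   140. ]
[367.9 328.5]
[361.3 336.4]
[355.2 343.8]
([0.01, 0.02, -0.44], [0.0032, 0.0123, 0.1001]) ([0.01, 0.02, -0.44], [0.0032, 0.0123, 0.1701])
```

move_arm --plan '[[[0,0,-0.4],[0.003,0.012,0.04],1],[[0,0,-0.4],[0.003,0.012,0.09],1],[[0,0,-0.4],[0.003,0.012,0.135],1],[[0,0,-0.4],[0.003,0.012,0.17],1],[[0,0,-0.4],[0.003,0.012,0.17],-1]]'

```text
t: 3.68
eef_pos: [562.7, -130.5, 158.2]
tcp_rot: [-3.137, 0.0, 1.2]
ft_force: [0.4, -0.9, -0.5]
opening: 0.94
grip_force: 0.0
```

move_arm --plan '[[[0,0,0],[0,0,0],-1],[[0,0,0],[0,0,0],-1],[[0,0,0],[0,0,0],-1],[[0,0,0],[0,0,0],-1]]'

```text
t: 4.18
eef_pos: [564.2, -129.7, 160.6]
tcp_rot: [3.141, 0.0, 1.202]
ft_force: [-0.1, -0.1, 0.1]
opening: 0.531
grip_force: 0.0
```

move_arm --plan '[[[0,0,0],[0,0,0],-1],[[0,0,0],[0,0,0],-1],[[0,0,0],[0,0,0],-1]]'

```text
t: 4.55
eef_pos: [564.3, -129.7, 160.4]
tcp_rot: [3.141, 0.0, 1.202]
ft_force: [0.9, 0.4, 5.2]
opening: 0.479
grip_force: 29.9
```

```bash
python3 -c "
from h import *
r,p=pose();st=readout.state();print(p,r.as_euler('xyz',degrees=True),st['opening'],st['grip_force'])
y=68.8-64+.5
p2=p+[0,0,140]
print(rel(p2,r));print(rel([389,341,p[2]+140],down(5.3)))"
```

```text
[ 564.34691931 -129.74782963  160.36847438] [1.79950969e+02 1.10072280e-03 6.88516173e+01] 0.47902689307057644 29.88225281238556
([0.0, 0.0, 0.0], [-0.0, 0.0001, -0.14])
([0.04, -0.03, 63.55], [0.3758, -0.3333, -0.1403])
```

move_arm --plan '[[[0,0,0],[0,0,-0.02],-1],[[0,0,0],[0,0,-0.05],-1],[[0,0,0],[0,0,-0.085],-1],[[0,0,0],[0,0,-0.12],-1],[[0,0,0],[0,0,-0.14],-1]]'

```text
t: 5.18
eef_pos: [564.0, -129.6, 301.1]
tcp_rot: [3.141, 0.0, 1.202]
ft_force: [-0.7, -0.4, -2.6]
opening: 0.476
grip_force: 29.9
```

move_arm --plan '[[[0,0,8],[0.035,-0.03,0],-1],[[0,0,16],[0.075,-0.065,0],-1],[[0,0,24],[0.115,-0.1,0],-1],[[0,0,32],[0.155,-0.137,0],-1],[[0,0,40],[0.195,-0.173,0],-1]]'

```text
t: 5.8
eef_pos: [471.8, 116.0, 299.4]
tcp_rot: [-3.141, 0.001, 0.499]
ft_force: [1.7, 0.6, -2.9]
opening: 0.475
grip_force: 30.0
```

```bash
python3 -c "
from h import *
r,p=pose();st=readout.state();print(p,st['opening'],st['grip_force'])
print(rel([389,341,300],down(5.3)))"
```

```text
[471.80315096 116.02363685 299.41382865] 0.47530988244739647 29.976133704185486
([-0.01, 0.08, 23.27], [0.0349, -0.2372, -0.0005])
```

move_arm --plan '[[[0,0,6],[0.007,-0.05,0],-1],[[0,0,12],[0.015,-0.1,0],-1],[[0,0,18],[0.022,-0.15,0],-1],[[0,0,23.3],[0.029,-0.2,0],-1],[[0,0,23.3],[0.035,-0.237,0],-1]]'

```text
t: 6.42
eef_pos: [388.0, 340.6, 299.4]
tcp_rot: [3.141, 0.001, 0.097]
ft_force: [0.3, 0.4, -3.3]
opening: 0.481
grip_force: 30.0
```

move_arm --plan '[[[0,0,0],[0,0,0],-1],[[0,0,0],[0,0,0],-1]]'

```text
t: 6.68
eef_pos: [389.2, 338.7, 299.4]
tcp_rot: [3.141, 0.001, 0.097]
ft_force: [0.3, 0.2, -2.5]
opening: 0.479
grip_force: 30.0
```

```bash
cat > d.py <<'E'
from h import *
np.set_printoptions(precision=1,suppress=True)
r,p=pose();print(p,r.as_euler('xyz',degrees=True))
T=snap('top');W=snap('wrist')
def draw(q,c,yaw):
    i=q['img'][:,:,::-1].copy()
    rr=R.from_euler('z',yaw,degrees=True); c=np.array(c)
    P=[proj(q,rr.apply([sx*110,sy*65,0])+c+[0,0,12]) for sx,sy in((1,1),(1,-1),(-1,-1),(-1,1))]
    cv2.polylines(i,[np.array(P).astype(np.int32)],True,(0,255,0),1)
    P=[proj(q,rr.apply([sx*28-50,sy*28,0])+c+[0,0,12]) for sx,sy in((1,1),(1,-1),(-1,-1),(-1,1))]
    cv2.polylines(i,[np.array(P).astype(np.int32)],True,(255,255,0),1)
    return i
a=draw(W,[439,345,0],5.3);b=draw(T,[439,345,0],5.3)[180:320,90:290]
cv2.imwrite('pics/d.png',np.hstack([cv2.resize(a,(400,300)),cv2.resize(b,(400,280))[:300] if 0 else cv2.copyMakeBorder(cv2.resize(b,(400,280)),0,20,0,0,0)]))
np.savez('w2.npz',img=W['img'],K=W['K'],extrinsics=W['extrinsics'])
E
python3 d.py
```

```text
[389.2 338.7 299.4] [179.9   0.1   5.6]
```

View pics/d.png

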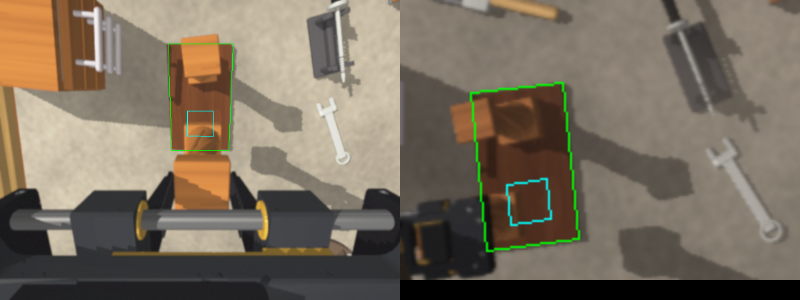

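The board outline fits in both views, and the free-spot square is clear of the other column at (200,58) in the wrist half. Lowering now.

move_arm --plan '[[[0,0,0],[0,-0.002,0.04],-1],[[0,0,0],[0,-0.002,0.08],-1],[[0,0,0],[0,-0.002,0.105],-1],[[0,0,0],[0,-0.002,0.12],-1],[[0,0,0],[0,-0.002,0.125],-1]]'

```text
t: 7.4
eef_pos: [389.5, 340.7, 174.7]
tcp_rot: [3.141, 0.0, 0.096]
ft_force: [0.0, 0.1, -2.3]
opening: 0.479
grip_force: 30.0
```

move_arm --plan '[[[0,0,0],[0,0,0.001],-1],[[0,0,0],[0,0,0.002],-1],[[0,0,0],[0,0,0.002],-1]]'

```text
t: 7.78
eef_pos: [389.3, 341.2, 173.5]
tcp_rot: [-3.141, -0.001, 0.097]
ft_force: [-0.1, 0.2, -2.8]
opening: 0.477
grip_force: 30.0
```

move_arm --plan '[[[0,0,0],[0,0,0.001],-1],[[0,0,0],[0,0,0.002],-1],[[0,0,0],[0,0,0.002],-1]]'

```text
t: 8.15
eef_pos: [389.9, 341.4, 172.7]
tcp_rot: [-3.141, -0.003, 0.097]
ft_force: [-1.1, -2.1, 13.7]
opening: 0.476
grip_force: 30.0
```

move_arm --plan '[[[0,0,0],[0,0,-0.001],-1],[[0,0,0],[0,0,-0.001],0.2],[[0,0,0],[0,0,-0.001],0.4],[[0,0,0],[0,0,-0.001],0.6],[[0,0,0],[0,0,-0.001],0.6]]'

```text
t: 8.78
eef_pos: [389.2, 341.1, 171.9]
tcp_rot: [3.141, 0.0, 0.097]
ft_force: [0.0, 0.2, -0.3]
opening: 0.79
grip_force: 0.0
```

move_arm --plan '[[[0,0,0],[0,0,0],0.6],[[0,0,0],[0,0,-0.03],0.6],[[0,0,0],[0,0,-0.08],0.6],[[0,0,0],[0,0,-0.14],0.6],[[0,0,0],[0,0,-0.17],0.6]]'

```text
t: 9.4
eef_pos: [389.5, 341.3, 345.1]
tcp_rot: [-3.14, -0.003, 0.097]
ft_force: [-0.5, 0.3, -0.1]
opening: 0.803
grip_force: 0.0
```

```bash
python3 -c "
from h import *
print(rel([640,130,260],down(19)))"
```

```text
([-0.07, -0.2, -13.45], [0.2286, 0.2347, 0.0855])
```

move_arm --plan '[[[0,0,-3],[0.04,0.04,0],0.2],[[0,0,-6],[0.08,0.08,0],0.2],[[0,0,-9],[0.12,0.12,0.02],0.2],[[0,0,-13.4],[0.16,0.165,0.04],0.2],[[0,0,-13.4],[0.2,0.205,0.065],0.2]]'

```text
t: 10.02
eef_pos: [609.3, 155.1, 276.8]
tcp_rot: [3.141, -0.001, 0.332]
ft_force: [0.9, -0.3, 0.7]
opening: 0.598
grip_force: 0.0
```

move_arm --plan '[[[0,0,0],[0.035,0.022,0.02],0],[[0,0,0],[0.035,0.022,0.02],0],[[0,0,0],[0.035,0.022,0.02],0]]'

```text
t: 10.4
eef_pos: [647.8, 147.3, 257.1]
tcp_rot: [-3.141, 0.0, 0.331]
ft_force: [-0.6, 1.2, 1.2]
opening: 0.504
grip_force: 0.0
```

```bash
cat > e.py <<'E'
from h import *
r,p=pose();print(p,r.as_euler('xyz',degrees=True))
W=snap('wrist');T=snap('top')
cv2.imwrite('pics/e.png',cv2.resize(W['img'][:,:,::-1],(784,588),interpolation=cv2.INTER_CUBIC))
np.savez('w3.npz',img=W['img'],K=W['K'],extrinsics=W['extrinsics'])
np.savez('t3.npz',img=T['img'],K=T['K'],extrinsics=T['extrinsics'])
E
python3 e.py
```

```text
[647.81264871 147.26532161 257.14506415] [-1.79994226e+02  2.22549343e-02  1.89507744e+01]
```

View pics/e.png

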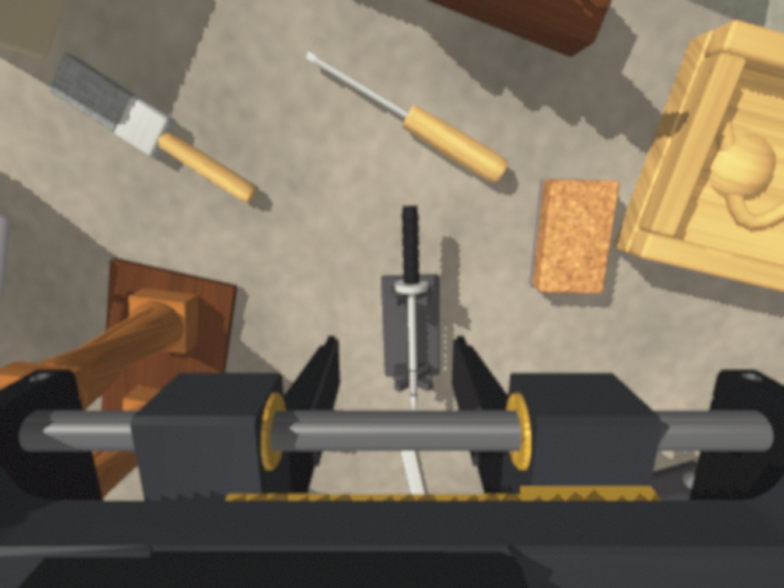

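The wrist view shows the handle from (410,207) to (411,283), the collar at (411,288) and the rod running down to (414,402).

```bash
python3 -c "
from h import *
np.set_printoptions(precision=1,suppress=True)
W=dict(np.load('w3.npz'));T=dict(np.load('t3.npz'))
s=lambda u,v:np.array([u,v])/1.4
e=atz(W,s(410,207),53);c=atz(W,s(411,288),52);t=atz(W,s(414,402),52)
print(e,c,t,np.linalg.norm(e-c));d=e-t;a=np.degrees(np.arctan2(d[1],d[0]));print(a)
u=(e-t)/np.linalg.norm(e-t)
g=(e-28*u+ c+48*u)/2; g[2]=52; print('grip',g)
print(rel([g[0],g[1],33],down(a)),rel([g[0],g[1],110],down(a)))
"
```

```text
[695.7 149.1  53. ] [624.4 122.8  52. ] [510.9  79.2  52. ] 76.00133724245984
20.71071783727017
grip [669.4 139.5  52. ]
([0.02, -0.06, -1.71], [0.0177, 0.0148, 0.2252]) ([0.02, -0.06, -1.71], [0.0178, 0.0148, 0.1482])
```

move_arm --plan '[[[0,0,-1.7],[0.018,0.015,0.05],0],[[0,0,-1.7],[0.018,0.015,0.1],0],[[0,0,-1.7],[0.018,0.015,0.15],0],[[0,0,-1.7],[0.018,0.015,0.19],0],[[0,0,-1.7],[0.018,0.015,0.225],0]]'

```text
t: 11.12
eef_pos: [669.6, 139.6, 31.9]
tcp_rot: [3.141, -0.001, 0.361]
ft_force: [0.9, 0.2, -0.2]
opening: 0.502
grip_force: 0.0
```

move_arm --plan '[[[0,0,0],[0,0,0],0],[[0,0,0],[0,0,0],0]]'

```text
t: 11.38
eef_pos: [670.7, 139.3, 34.2]
tcp_rot: [3.141, -0.002, 0.361]
ft_force: [-0.3, 0.0, 0.9]
opening: 0.5
grip_force: 0.0
```

move_arm --plan '[[[0,0,0],[0,0,0.0005],-1],[[0,0,0],[0,0,0.0005],-1],[[0,0,0],[0,0,0.0005],-1],[[0,0,0],[0,0,0.0005],-1],[[0,0,0],[0,0,0.0005],-1]]'

```text
t: 12.0
eef_pos: [670.1, 138.8, 31.6]
tcp_rot: [3.141, -0.0, 0.36]
ft_force: [-0.1, -0.5, -0.4]
opening: 0.036
grip_force: 0.2
```

move_arm --plan '[[[0,0,0],[0,0,0],-1],[[0,0,0],[0,0,0],-1]]'

```text
t: 12.25
eef_pos: [670.0, 138.8, 31.6]
tcp_rot: [3.142, 0.0, 0.36]
ft_force: [1.1, -0.2, 0.5]
opening: 0.002
grip_force: 0.2
```

```bash
python3 -c "
from h import *
r,p=pose();W=snap('wrist');S=snap('scene')
a=cv2.resize(W['img'][100:310,150:430,::-1],(400,300),interpolation=cv2.INTER_CUBIC)
b=cv2.resize(S['img'][170:290,270:430,::-1],(400,300),interpolation=cv2.INTER_CUBIC)
cv2.imwrite('pics/f.png',np.hstack([a,b]))
print(proj(W,p),proj(S,p),proj(W,p+[0,0,19]),proj(S,p+[0,0,19]))"
```

```text
[281.36502793 241.40447108] [350.11344414 246.26066021] [281.26576895 252.8118269 ] [350.96916583 240.2019331 ]
```

View pics/f.png

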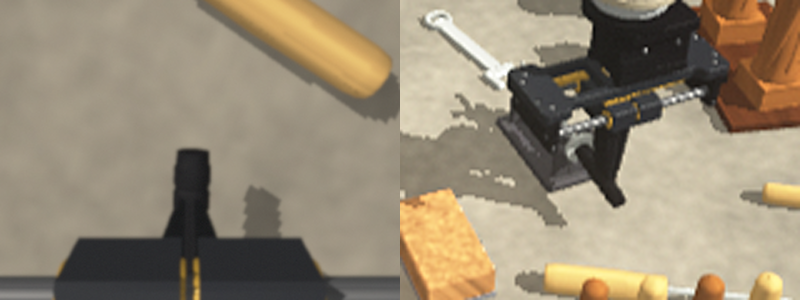

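The crops show the shut fingers in line with the handle: handle end at about (622,205) in the scene half and at (192,152) in the wrist half. The opening reads 0, so I'll check the handle's height numerically.

```bash
python3 -c "
from h import *
np.set_printoptions(precision=1,suppress=True)
W=snap('wrist');S=snap('scene');T=snap('top')
for q,n in((W,'w'),(S,'s'),(T,'t')):
  for r in eyes.cut_out(q,'dipstick')[:1]:
    ys,xs=np.nonzero(r['mask']);print(n,r['score'],r['uv'],xs.min(),xs.max(),ys.min(),ys.max())
u=np.array([np.cos(.3615),np.sin(.3615),0]);y=np.array([-u[1],u[0],0])
g=np.array([669.4,139.5,0])
for z in (30,52,62):
  print(z,'W',proj(W,g+28*u+[0,0,z]),proj(W,g+28*u+8*y+[0,0,z]),proj(W,g+28*u-8*y+[0,0,z]),'S end',proj(S,g+28*u+[0,0,z]),'collar',proj(S,g-50*u+[0,0,z]))
g=cv2.cvtColor(W['img'],cv2.COLOR_RGB2GRAY)
for r in range(195,270,6): print(r,g[r,255:315:2])
"
```

```text
w 0.84 [282.7, 224.2] 271 297 203 351
s 0.67 [346.0, 232.5] 336 358 222 251
t 0.56 [241.2, 220.8] 233 244 207 237
30 W [279.9 200.9] [267.7 200.9] [292.1 200.9] S end [356.7 254.4] collar [339.6 233.3]
52 W [279.6 210.1] [266.  210.1] [293.3 210.1] S end [357.8 247.4] collar [340.4 226.4]
62 W [279.5 215. ] [265.1 215. ] [293.9 215. ] S end [358.3 244.1] collar [340.8 223.2]
195 [146 146 147 147 148 150 149 149 151 152 153 155 157 157 158 159 157 156
 156 154 154 152 152 152 153 151 150 148 147 146]
201 [147 149 150 151 150 150 150 151 151 153 153 154 155 158 157 155 157 156
 156 156 154 154 152 151 151 151 149 148 151 152]
207 [147 148 149 149 150 149 149 150 148 114  43  34  33  34  32  33  32  31
  31  28  57 136 153 152 150 148 148 149 151 153]
213 [150 150 150 148 148 149 148 148 144  88  39  39  43  42  43  40  38  33
  30  29  52 131 152 151 151 151 151 151 152 152]
219 [150 149 148 147 148 147 147 145 111  43  38  38  39  40  41  41  38  36
  33  29  31  97 150 153 153 153 151 154 153 153]
225 [146 147 146 145 145 142 141 138  96  41  38  40  38  39  41  38  36  33
  32  28  
[... 198 characters left out ...]
2 138  86  38  36  39  42  42  41  40  37  35
  31  29  47 121 142 142 145 145 145 146 146 146]
243 [149 147 145 144 141 140 139 137  83  35  31  28  32  37  36  34  26  26
  27  28  55 130 145 145 143 143 143 143 143 142]
249 [148 149 147 145 144 144 143 112  40  27  27  27  32  36  35  34  28  26
  26  29  78 140 146 145 144 143 140 141 142 141]
255 [148 148 149 148 149 145 101  35  28  28  28  28  31  37  36  34  27  24
  27  27  25  68 134 145 145 143 142 142 142 141]
261 [144 142 143 143 140  87  30  26  27  27  26  27  36  36  37  35  30  26
  25  25  28  28  58 126 144 145 146 147 146 147]
267 [63 61 63 62 52 41 40 42 42 41 40 33 32 38 37 37 32 41 42 42 43 41 44 46
 60 63 64 64 63 65]
```

```bash
python3 -c "
from h import *
W=snap('wrist');S=snap('scene')
f=lambda i:np.clip(255*(i/255.)**.5,0,255).astype(np.uint8)
a=cv2.resize(f(W['img'][190:290,215:348,::-1]),(400,300),interpolation=cv2.INTER_CUBIC)
b=cv2.resize(f(S['img'][205:265,310:390,::-1]),(400,300),interpolation=cv2.INTER_CUBIC)
cv2.imwrite('pics/g.png',np.hstack([a,b]))"
```

```text
(no output)
```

View pics/g.png

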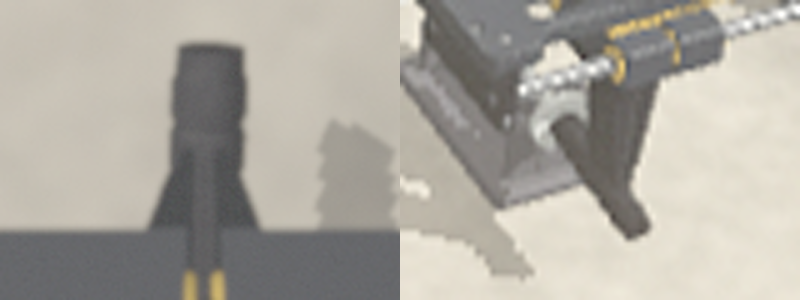

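move_arm --plan '[[[0,0,0],[0,0,0],0],[[0,0,0],[0,0,0],0],[[0,0,0],[0,0,0],0],[[0,0,0],[0,0,0],0],[[0,0,0],[0,0,0],0]]'

```text
t: 13.38
eef_pos: [670.0, 138.8, 31.6]
tcp_rot: [3.142, 0.0, 0.36]
ft_force: [-0.1, 0.4, -0.1]
opening: 0.463
grip_force: 0.0
```

```bash
python3 -c "
from h import *
np.set_printoptions(precision=1,suppress=True)
print(readout.state()['opening'],pose()[1])
W=snap('wrist');S=snap('scene')
f=lambda i:np.clip(255*(i/255.)**.5,0,255).astype(np.uint8)
a=cv2.resize(f(W['img'][190:290,215:348,::-1]),(400,300),interpolation=cv2.INTER_CUBIC)
b=cv2.resize(f(S['img'][205:265,310:390,::-1]),(400,300),interpolation=cv2.INTER_CUBIC)
cv2.imwrite('pics/h.png',np.hstack([a,b]))"
```

```text
0.4628840233438259 [670.  138.8  31.6]
```

View pics/h.png

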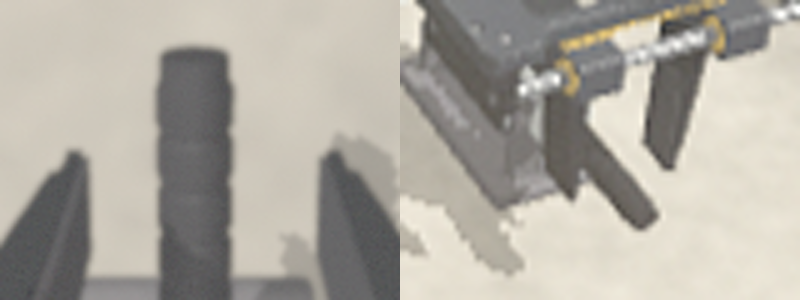

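The wrist half now shows the handle standing centred between the open fingers (column 195 of the crop). In the scene half the finger tips are at (572,198) and (668,168).

```bash
python3 -c "
from h import *
np.set_printoptions(precision=1,suppress=True)
W=snap('wrist');S=snap('scene');r,p=pose()
for o in (22,30):
  for s in (1,-1):
    q=p+r.apply([0,s*o,0])
    for z in (20,32,45,55): print(o,s,z,'S',(proj(S,[q[0],q[1],z])-[310,205])*5+[400,0],'W',(proj(W,[q[0],q[1],z])-[215,190])*3)
for z in (42,52,57):
  for k in(0,28): print(z,k,(proj(S,[669.4+k*.936,139.5+k*.353,z])-[310,205])*5+[400,0],(proj(W,[669.4+k*.936,139.5+k*.353,z])-[215,190])*3)
"
```

```text
22 1 20 S [556.8 237.5] W [292.4 136. ]
22 1 32 S [559.1 218.7] W [297.4 154.8]
22 1 45 S [561.8 198. ] W [303.4 177.6]
22 1 55 S [563.8 181.8] W [308.7 197.2]
22 -1 20 S [638.7 211.7] W [106.3 135.9]
22 -1 32 S [641.6 192.9] W [101.  154.7]
22 -1 45 S [644.9 172.3] W [ 94.6 177.5]
22 -1 55 S [647.4 156.2] W [ 89.  197.1]
30 1 20 S [541.6 242.2] W [326.2 136. ]
30 1 32 S [543.9 223.4] W [333.1 154.8]
30 1 45 S [546.4 202.7] W [341.4 177.6]
30 1 55 S [548.3 186.5] W [348.6 197.2]
30 -1 20 S [653.4 207.1] W [ 72.5 135.9]
30 -1 32 S [656.4 188.3] W [ 65.3 154.7]
30 -1 45 S [659.7 167.7] W [ 56.6 177.5]
30 -1 55 S [662.3 151.6] W [ 49.1 197.1]
42 0 [604.3 188.8] [194.8 173.5]
42 28 [636.3 228. ] [194.5  47. ]
52 0 [606.5 172.8] [194.4 192.6]
52 28 [638.8 211.9] [194.1  60.2]
57 0 [607.7 164.7] [194.2 202.9]
57 28 [640.1 203.7] [193.9  67.3]
```

```bash
python3 -c "
from h import *
np.set_printoptions(precision=2,suppress=True)
W=snap('wrist');S=snap('scene');T=snap('top');r,p=pose();st=readout.state()
E=np.eye(4);E[:3,:3]=r.as_matrix();E[:3,3]=p
print(np.linalg.inv(E)@W['extrinsics'],st['joints'],p)
# handle end triangulation, and reproj of rest/fingers
m=[]
for q in(W,S,T):
  k=eyes.cut_out(q,'dipstick')[0];ys,xs=np.nonzero(k['mask']);pts=np.c_[xs,ys];
  e=pts[pts[:,1]==(ys.max() if q is S else ys.min())].mean(0);m.append(e);print(e)
print('WS',tri([(W,m[0]),(S,m[1])]),'ST',tri([(S,m[1]),(T,m[2])]),'WT',tri([(W,m[0]),(T,m[2])]))
s=lambda a,b:np.array([(a-400)/5+310,205+b/5])
w=lambda a,b:np.array([a/3+215,190+b/3])
print('tipL WS',tri([(W,w(330,152)),(S,s(572,198))]),'tipR',tri([(W,w(78,152)),(S,s(668,168))]))
"
```

```text
[[   0.      0.96    0.27   77.25]
 [   1.     -0.      0.      0.68]
 [   0.      0.27   -0.96 -195.7 ]
 [   0.      0.      0.      1.  ]] [ 0.11  0.74  1.54 -0.    0.86  1.32] [670.03 138.77  31.63]
[279.5 205. ]
[357.5 250. ]
[144. 274.]
WS [696.44 149.72  44.52] ST [ 397.6   335.93 -213.7 ] WT [576.63 228.64 204.36]
tipL WS [689.35 119.13  56.57] tipR [672.22 165.53  57.21]
```

Both views put the real finger tips about 23 mm behind the reported TCP, so the fingers closed on top of the handle. Going about 21 mm lower is safe under either reading, since the TCP would still be about 10 mm above the bench.

move_arm --plan '[[[0,0,0],[0,0,0.01],0],[[0,0,0],[0,0,0.021],0],[[0,0,0],[0,0,0.021],0],[[0,0,0],[0,0,0.021],-1],[[0,0,0],[0,0,0.021],-1]]'

```text
t: 14.5
eef_pos: [670.2, 138.8, 10.9]
tcp_rot: [3.141, -0.0, 0.36]
ft_force: [-0.6, -0.4, 0.6]
opening: 0.344
grip_force: 0.0
```

move_arm --plan '[[[0,0,0],[0,0,0],-1],[[0,0,0],[0,0,0],-1],[[0,0,0],[0,0,0],-1],[[0,0,0],[0,0,0],-1]]'

```text
t: 15.0
eef_pos: [670.0, 139.0, 10.8]
tcp_rot: [-3.141, -0.0, 0.36]
ft_force: [0.1, 2.7, 1.1]
opening: 0.158
grip_force: 30.0
```

Handle gripped (15 mm opening, 30 N). Lifting it out.

move_arm --plan '[[[0,0,0],[0,0,-0.03],-1],[[0,0,0],[0,0,-0.085],-1],[[0,0,0],[0,0,-0.145],-1],[[0,0,0],[0,0,-0.205],-1],[[0,0,0],[0,0,-0.265],-1]]'

```text
t: 15.62
eef_pos: [669.7, 138.4, 277.5]
tcp_rot: [3.141, 0.0, 0.36]
ft_force: [0.6, 0.0, -0.2]
opening: 0.16
grip_force: 29.9
```

```bash
python3 -c "
from h import *
print(rel([526,-242,330],down(38.4)))"
```

```text
([0.03, 0.01, -17.75], [-0.2687, 0.3053, -0.0522])
```

move_arm --plan '[[[0,0,-3],[-0.035,0.04,-0.02],-1],[[0,0,-6],[-0.075,0.085,-0.04],-1],[[0,0,-9],[-0.115,0.13,-0.053],-1],[[0,0,-12],[-0.155,0.175,-0.053],-1],[[0,0,-15],[-0.195,0.22,-0.053],-1]]'

```text
t: 16.25
eef_pos: [564.0, -137.7, 328.8]
tcp_rot: [3.141, 0.0, 0.624]
ft_force: [0.2, -0.3, -0.8]
opening: 0.163
grip_force: 29.9
```

move_arm --plan '[[[0,0,-2.7],[-0.04,0.062,0],-1],[[0,0,-2.7],[-0.055,0.095,0],-1],[[0,0,-2.7],[-0.055,0.095,0],-1],[[0,0,-2.7],[-0.055,0.095,0],-1]]'

```text
t: 16.75
eef_pos: [575.5, -245.0, 328.3]
tcp_rot: [-3.141, 0.0, 0.669]
ft_force: [0.8, 0.3, -1.2]
opening: 0.161
grip_force: 29.9
```

```bash
python3 -c "
from h import *
r,p=pose();print(p,r.as_euler('xyz',degrees=True))
W=snap('wrist');S=snap('scene');T=snap('top')
for n,q in zip('wst',(W,S,T)): np.savez(n+'5.npz',img=q['img'],K=q['K'],extrinsics=q['extrinsics'])
a=cv2.resize(W['img'][:,:,::-1],(480,360),interpolation=cv2.INTER_CUBIC)
c=proj(T,[512,-176,140]).astype(int);d=proj(S,[512,-176,140]).astype(int);print(c,d)
f=lambda q,c:cv2.resize(q['img'][c[1]-40:c[1]+40,c[0]-60:c[0]+60,::-1],(320,213),interpolation=cv2.INTER_CUBIC)
v=np.vstack([f(T,c),f(S,d)]);k=np.zeros((426,800,3),np.uint8);k[:360,:480]=a;k[:,480:]=v
cv2.imwrite('pics/k.png',k)"
```

```text
[ 575.54185956 -244.98887659  328.30892632] [-1.79964524e+02  2.01308049e-02  3.83268721e+01]
[345 230] [214 172]
```

View pics/k.png

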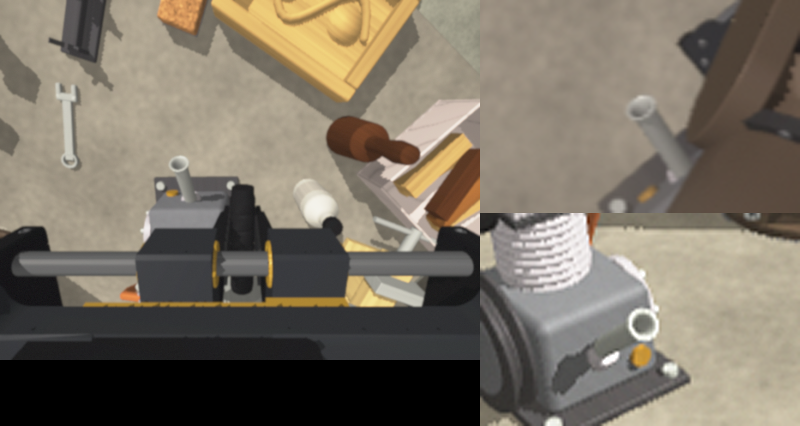

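In the wrist view the mouth is at (179,164) with the tube root at (187,197) and the bed edge at (155,180)-(240,178). The mouth is also clear in the top crop (642,107) and the scene crop (643,326), and nothing stands in front of it.

```bash
cat > f.py <<'E'
from h import *
from scipy.optimize import least_squares
np.set_printoptions(precision=1,suppress=True)
W,S,T=[dict(np.load(n+'5.npz')) for n in 'wst']
w=lambda a,b:np.array([a,b])*560/480
t=lambda a,b:np.array([345-60+(a-480)/2.6667,230-40+b/2.6667])
s=lambda a,b:np.array([214-60+(a-480)/2.6667,172-40+(b-213)/2.6667])
obs=[(W,w(179,164),w(187,196)),(T,t(642,107),t(680,171)),(S,s(643,326),s(603,351))]
print('tri',tri([(q,m) for q,m,_ in obs]))
U=lambda az:np.array([np.cos(az)*.766,np.sin(az)*.766,.643])
def f(v):
    o=[]
    for q,m,b in obs:
        a=proj(q,v[:3]); o+=list(a-m); c=proj(q,v[:3]-60*U(v[3])); d=(c-a)/np.linalg.norm(c-a); e=b-a; o.append(.7*(d[0]*e[1]-d[1]*e[0]))
    return np.r_[o,(v[2]-140)/2]
r=least_squares(f,[512,-176,140,.68]);print(r.x[:3],np.degrees(r.x[3]),r.fun)
for e in [((155,180),(240,178))]:
    a,b=[atz(W,w(*k),10) for k in e]; d=b-a; print('edge az',np.degrees(np.arctan2(d[1],d[0]))+90)
print('origin',r.x[:2]-147*np.array([np.cos(r.x[3]),np.sin(r.x[3])]))
k=eyes.cut_out(snap('scene'),'dipstick')
R0,p=pose()
for x in (-180,-50,28):
    print(x,proj(S,p+R0.apply([x,0,-41])),proj(W,p+R0.apply([x,0,-41])))
for q in k[:1]:
    ys,xs=np.nonzero(q['mask']);print(q['score'],q['uv'],[(x,ys[xs==x].mean()) for x in range(xs.min(),xs.max()+1,8)])
E
python3 f.py
```

```text
tri [ 512.1 -176.2  134.7]
[ 512.8 -176.2  137.9] 34.95464340191481 [-0.  -0.7  0.  -0.2  0.  -0.3 -0.8 -1.1 -1.4 -1.1]
edge az 39.76093275249499
origin [ 392.3 -260.5]
-180 [126.6  68.9] [281.2 501.2]
-50 [154.9  86.5] [280.7 345.4]
28 [174.4  98.7] [280.3 218.9]
0.82 [155.8, 88.0] [(135, np.float64(74.0)), (143, np.float64(79.0)), (151, np.float64(87.5)), (159, np.float64(nan)), (167, np.float64(95.0)), (175, np.float64(98.5))]f.py:25: RuntimeWarning: Mean of empty slice.
  ys,xs=np.nonzero(q['mask']);print(q['score'],q['uv'],[(x,ys[xs==x].mean()) for x in range(xs.min(),xs.max()+1,8)])
  ret = ret.dtype.type(ret / rcount)
```

```bash
cat > g.py <<'E'
from h import *
np.set_printoptions(precision=1,suppress=True)
def edge(q,a,b,z):
    a=np.array(a,float);b=np.array(b,float);d=(b-a)/np.linalg.norm(b-a);n=np.array([d[1],-d[0]])  # n: up-ish
    g=cv2.GaussianBlur(cv2.cvtColor(q['img'],cv2.COLOR_RGB2GRAY),(3,3),0).astype(np.float32)
    P=[]
    for s in np.linspace(.12,.88,40):
        c=a+s*(b-a); k=np.arange(-7,7.01,.25); pts=c+k[:,None]*n
        v=cv2.remap(g,pts[:,0].astype(np.float32)[None],pts[:,1].astype(np.float32)[None],1)[0]
        P.append(c+k[np.argmax(np.gradient(v))]*n)
    P=np.array(P)
    X=np.array([atz(q,p,z) for p in P])[:,:2]
    # robust line
    l=cv2.fitLine(X.astype(np.float32),cv2.DIST_HUBER,0,.01,.01).ravel()
    az=np.degrees(np.arctan2(l[1],l[0]))
    nn=np.array([-l[1],l[0]]);res=(X-l[2:])@nn
    return az,np.median(abs(res)),l[2:]
W5=dict(np.load('w5.npz'));W1=dict(np.load('w1.npz'))
for z in (8,14):
    print(edge(W5,np.array([155,180])*7/6,np.array([240,178])*7/6,z))
    print(edge(W1,np.array([300,291])/1.4,np.array([415,353])/1.4,z))
# tube side edges in W5: print gray rows across the tube
g=cv2.cvtColor(W5['img'],cv2.COLOR_RGB2GRAY)
for r in range(180,232,4): print(r,g[r,196:236:1])
E
python3 g.py
```

```text
(np.float32(-51.444725), np.float64(0.22838852085570582), array([ 475.4, -217. ], dtype=float32))
(np.float32(-51.94208), np.float64(0.46203293786377847), array([ 471.9, -212.5], dtype=float32))
(np.float32(-51.444775), np.float64(0.22572315019842232), array([ 477.3, -216.7], dtype=float32))
(np.float32(-51.942093), np.float64(0.45668368758314415), array([ 473.2, -210.7], dtype=float32))
180 [167 167 166 165 166 165 166 166 166 166 168 169 171 174 176 175 174 173
 172 172 173 172 172 171 170 169 169 167 167 167 168 168 168 169 171 172
 173 172 173 171]
184 [165 166 167 171 178 185 188 190 191 193 196 202 205 210 214 217 219 221
 221 219 213 200 189 180 178 176 175 175 174 173 172 171 170 171 171 171
 171 170 171 171]
188 [169 178 189 187 172 155 143 138 137 140 145 151 158 166 171 176 180 186
 191 197 204 209 210 201 184 177 174 173 172 172 172 173 175 176 177 178
 177 178 177 177]
192 [178 190 188 167 138 117 108 103 106 111 115 122 126 132 138 144 152 159
 167 176 188 201 202 191 175 171 172 174 175 176 175 176 176 177 178 180
 180 183 181 180]
196 [166 173 184 193 190 178 158 137 
[... 774 characters left out ...]
87  88  88
  88  88  87  88]
216 [ 87  89  87  87  87  88  88  87  88  88  88  95 112 137 150 152 149 145
 141 138 134 129 125 121 116 111 105 100  96  90  89  90  88  87  87  88
  89  87  88  87]
220 [ 87  93  94  94  95  96  95  95  94  95  91  90  91 103 126 146 153 150
 146 141 138 133 128 124 120 116 111 105 101  98  93  89  89  87  86  86
  88  89  88  87]
224 [133 134 134 131 132 130 130 129 124 117 106  97  90  90 100 120 142 151
 151 148 143 139 133 129 125 120 116 111 106 103 110 133 145 133 123 116
 112 110 110 110]
228 [150 153 154 153 147 138 127 119 116 109 104 102 105 110 114 127 147 162
 160 154 149 144 139 134 129 125 121 116 111 107 101 100 100 108 110 111
 109 104 104 106]
```

```bash
cat > i.py <<'E'
from h import *
from scipy.optimize import least_squares
np.set_printoptions(precision=2,suppress=True)
W,S,T=[dict(np.load(n+'5.npz')) for n in 'wst']
for q,m,n in((W,(208.5,191.5),'W'),(T,(345.7,230.1),'T'),(S,(215.1,174.4),'S')): print(n,atz(q,m,140),atz(q,m,138))
M=np.array([513.5,-176,140])
for az in (34,36,38,40):
    u=R.from_euler('z',az,degrees=True).apply([.766,0,.643]); o=[]
    for q in (W,S,T):
        a=proj(q,M);b=proj(q,M-60*u); o.append((b-a)[0]/(b-a)[1])
    print(az,o)
# tube edges in T and S by gray
g=cv2.cvtColor(T['img'],cv2.COLOR_RGB2GRAY)
for r in range(226,260,4): print('T',r,g[r,336:372])
g=cv2.cvtColor(S['img'],cv2.COLOR_RGB2GRAY)
for c in range(196,224,3): print('S',c,g[164:196,c])
E
python3 i.py
```

```text
W [ 512.29 -176.67  140.  ] [ 511.64 -176.56  138.  ]
T [ 512.84 -176.35  140.  ] [ 512.88 -176.65  138.  ]
S [ 520.85 -173.67  140.  ] [ 517.87 -174.06  138.  ]
34 [np.float64(0.22690093662088898), np.float64(-1.6995252117512956), np.float64(0.5616860438711253)]
36 [np.float64(0.2699910035543571), np.float64(-1.7381016356707915), np.float64(0.6102344073484142)]
38 [np.float64(0.313294535367608), np.float64(-1.7675834175499199), np.float64(0.6611851443324768)]
40 [np.float64(0.356951485575889), np.float64(-1.7889432660816897), np.float64(0.7148667738876356)]
T 226 [149 149 149 148 146 144 146 156 195 209 199 188 178 165 156 152 151 149
 148 148 150 151 152 151 149 148 146 145 142 130 101  74  69  69  69  69]
T 230 [145 147 149 155 164 155 144 142 143 148 149 148 144 160 150 143 150 149
 146 145 143 142 142 144 145 146 145 141 118  86  71  69  69  68  69  69]
T 234 [147 146 144 143 149 159 163 157 157 154 140 130 123 118 115 112 110 125
 144 151 151 150 148 146 145 145 142 110  77  70  69  69  70  68  70  73]
T 238 [147 148 148 149 149 148 148 148 147 141 136 136 137 136 132 126 120 1
[... 1511 characters left out ...]
30 134 112  87]
S 211 [147 136 134 131 152 254 254 215 168 138 132 211 255 239 146 102  98 123
 141 137 117 112 110 120 105  75  72 114 127  97  89  98]
S 214 [137 137 132 171 240 213 130 111 106 108 110 111 114 177 250 227 131 167
 177 160 153 152 156 156 156 148 138 117  83  82  95  94]
S 217 [184 172 153 135 219 233 177 127 117 115 124 142 170 214 255 238 135 130
 139 151 154 153 150 143 136 132 107  91  94  95  93  94]
S 220 [189 186 202 255 251 177 171 198 253 255 255 255 242 201 181 179 182 189
 191 154 100  88  89  89  90  92  73  61  82  94  95  94]
S 223 [189 183 182 187 189 184 180 183 180 180 181 181 181 184 181 179 180 183
 181 180 180 158 113  85 148 230 248 206 132 102  95  95]
```

```bash
cat >> h.py <<'E'
M=np.array([513,-176.2,139.5]); AZ=38.0
def ins(s,M=M,az=AZ,el=40.,R_only=False,gx=50.4,gz=41):
    Rt=down(az)*R.from_euler('y',el,degrees=True)
    if Rt.apply([1,0,0])[2]<0: Rt=down(az)*R.from_euler('y',-el,degrees=True)
    u=Rt.apply([1,0,0]); z=Rt.apply([0,0,1])
    return M+(s+gx)*u+gz*z,Rt
E
python3 -c "
from h import *
for s in(200,150,0):
  P,Rt=ins(s);print(P,Rt.apply([1,0,0]),Rt.apply([0,0,1]),rel(P,Rt))"
```

```text
[684.92174073 -41.88001508 269.0461953 ] [0.60365126 0.47162405 0.64278761] [ 0.50652355  0.39573957 -0.76604444] ([-0.13, 39.99, 0.41], [0.2111, -0.0907, 0.0599])
[654.73917778 -65.46121768 236.90681481] [0.60365126 0.47162405 0.64278761] [ 0.50652355  0.39573957 -0.76604444] ([-0.13, 39.99, 0.41], [0.1728, -0.091, 0.092])
[ 564.19148895 -136.20482549  140.48867336] [0.60365126 0.47162405 0.64278761] [ 0.50652355  0.39573957 -0.76604444] ([-0.13, 39.99, 0.41], [0.0579, -0.0919, 0.1884])
```

move_arm --plan '[[[0,0,0],[0.04,-0.018,0],-1],[[0,8,0],[0.08,-0.036,0.0],-1],[[0,16,0.1],[0.12,-0.054,0.01],-1],[[0,24,0.2],[0.16,-0.07,0.025],-1],[[0,32,0.3],[0.19,-0.085,0.045],-1]]'

```text
t: 17.62
eef_pos: [672.8, -58.8, 284.3]
tcp_rot: [3.141, -0.563, 0.665]
ft_force: [0.0, 0.5, -1.1]
opening: 0.16
grip_force: 29.9
```

```bash
python3 -c "
from h import *
print(rel(*ins(200)),rel(*ins(150)))"
```

```text
([-0.02, 7.73, 0.1], [0.0088, -0.0058, 0.0236]) ([-0.02, 7.73, 0.1], [-0.0408, -0.0059, 0.0303])
```

move_arm --plan '[[[0,7.7,0.1],[0.009,-0.006,0.024],-1],[[0,7.7,0.1],[-0.015,-0.006,0.0265],-1],[[0,7.7,0.1],[-0.031,-0.006,0.029],-1],[[0,7.7,0.1],[-0.031,-0.006,0.029],-1],[[0,7.7,0.1],[-0.031,-0.006,0.029],-1]]'

```text
t: 18.25
eef_pos: [660.2, -62.1, 243.4]
tcp_rot: [-3.14, -0.693, 0.662]
ft_force: [-0.4, 1.1, -0.1]
opening: 0.158
grip_force: 29.9
```

```bash
cat > j.py <<'E'
from h import *
np.set_printoptions(precision=1,suppress=True)
P,Rt=ins(140);r,p=pose();print(p,'rel s=140',rel(P,Rt),'s=0',rel(*ins(0)))
S=snap('scene');T=snap('top')
def crop(q,k):
    c=proj(q,M+25*Rt.apply([1,0,0])).astype(int);f=k
    x0,y0=c[0]-int(200/f),c[1]-int(150/f)
    i=cv2.resize(q['img'][y0:y0+int(300/f),x0:x0+int(400/f),::-1],(400,300),interpolation=cv2.INTER_CUBIC)
    for x in (-180.4,-50.4,0):
        v=proj(q,p+r.apply([x,0,-41]));cv2.circle(i,tuple(((v-[x0,y0])*f).astype(int)),3,(0,0,255),1)
    v=proj(q,M);cv2.circle(i,tuple(((v-[x0,y0])*f).astype(int)),3,(0,255,0),1)
    return i
cv2.imwrite('pics/m.png',np.hstack([crop(T,4),crop(S,4)]))
E
python3 j.py
```

```text
[660.2 -62.1 243.4] rel s=140 ([-0.07, 0.28, -0.05], [-0.019, -0.0007, 0.001]) s=0 ([-0.07, 0.28, -0.05], [-0.159, -0.0006, 0.0016])
```

View pics/m.png

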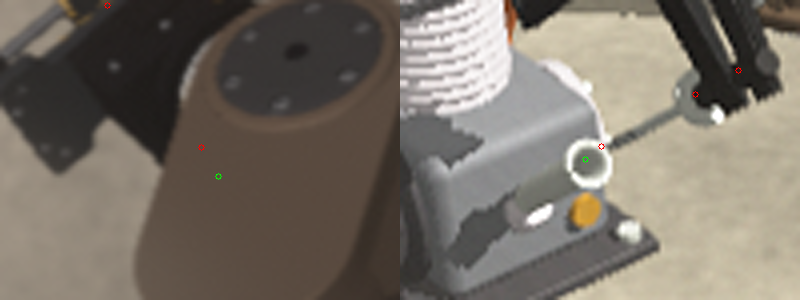

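The scene half shows the collar at (702,100), the rod tip at about (605,147) and the mouth ring at (590,163). All are offset the same way from my predictions, so stick and mouth line up. Inserting.

move_arm --plan '[[[0,0.3,0],[-0.015,-0.0006,0.0012],-1],[[0,0.3,0],[-0.03,-0.0006,0.0012],-1],[[0,0.3,0],[-0.04,-0.0006,0.0012],-1],[[0,0.3,0],[-0.05,-0.0006,0.0012],-1],[[0,0.3,0],[-0.05,-0.0006,0.0012],-1]]'

```text
t: 18.98
eef_pos: [629.4, -85.4, 209.5]
tcp_rot: [-3.138, -0.698, 0.66]
ft_force: [1.1, -0.1, -0.4]
opening: 0.159
grip_force: 29.9
```

```bash
cat > l.py <<'E'
from h import *
np.set_printoptions(precision=2,suppress=True)
r,p=pose();st=readout.state()
print('F tool',r.inv().apply(st['ft_force']),'M tool',r.inv().apply(st['moment']),st['opening'])
print('s=0',rel(*ins(0)))
E
python3 l.py
```

```text
F tool [0.33 0.75 0.82] M tool [-0.06 -0.39 -0.  ] 0.1591617999258842
s=0 ([-0.1, 0.01, -0.14], [-0.1077, 0.0001, -0.0002])
```

Tip about 20 mm in with no force. Continuing.

move_arm --plan '[[[0,0,0],[-0.012,0,0],-1],[[0,0,0],[-0.024,0,0],-1],[[0,0,0],[-0.036,0,0],-1],[[0,0,0],[-0.048,0,0],-1],[[0,0,0],[-0.048,0,0],-1]]'

```text
t: 19.6
eef_pos: [600.0, -108.3, 178.2]
tcp_rot: [-3.137, -0.698, 0.659]
ft_force: [0.6, -0.2, -1.8]
opening: 0.161
grip_force: 29.9
```

```bash
python3 l.py
```

```text
F tool [-0.93  0.56  1.58] M tool [ 0.03 -0.36 -0.04] 0.16145526586351538
s=0 ([-0.11, 0.03, -0.19], [-0.0591, 0.0001, -0.0003])
```

move_arm --plan '[[[0,0,0],[-0.012,0,0],-1],[[0,0,0],[-0.024,0,0],-1],[[0,0,0],[-0.036,0,0],-1],[[0,0,0],[-0.048,0,0],-1],[[0,0,0],[-0.05,0,0],-1]]'

```text
t: 20.23
eef_pos: [569.8, -131.7, 146.2]
tcp_rot: [-3.137, -0.698, 0.659]
ft_force: [0.5, -0.1, -0.9]
opening: 0.16
grip_force: 29.9
```

```bash
python3 l.py
```

```text
F tool [-0.33  0.37  0.88] M tool [-0.02 -0.44 -0.06] 0.16025615985047587
s=0 ([-0.11, 0.02, -0.17], [-0.0091, 0.0001, -0.0003])
```

move_arm --plan '[[[0,0,0],[-0.003,0,0],-1],[[0,0,0],[-0.006,0,0],-1],[[0,0,0],[-0.008,0,0],-1],[[0,0,0],[-0.008,0,0],-1]]'

```text
t: 20.72
eef_pos: [565.5, -135.1, 141.6]
tcp_rot: [-3.138, -0.698, 0.661]
ft_force: [-1.5, 0.1, -0.6]
opening: 0.156
grip_force: 29.9
```

```bash
python3 l.py
```

```text
F tool [-1.21 -1.   -0.25] M tool [-0.01 -0.39 -0.03] 0.1561123460814204
s=0 ([-0.09, 0.0, -0.1], [-0.0021, 0.0001, -0.0002])
```

move_arm --plan '[[[0,0,0],[-0.0015,0,0],-1],[[0,0,0],[-0.003,0,0],-1],[[0,0,0],[-0.003,0,0],-1]]'

```text
t: 21.1
eef_pos: [564.1, -136.0, 140.4]
tcp_rot: [-3.138, -0.7, 0.661]
ft_force: [3.1, 3.3, 2.8]
opening: 0.161
grip_force: 29.9
```

```bash
python3 l.py
```

```text
F tool [ 5.26 -0.7   0.72] M tool [ 0.14  0.81 -0.09] 0.16073781565949327
s=0 ([-0.12, -0.1, -0.08], [-0.0, 0.0002, -0.0001])
```

move_arm --plan '[[[0,0,0],[-0.001,0,0],-1],[[0,0,0],[-0.002,0,0],-1],[[0,0,0],[-0.002,0,0],-1]]'

```text
t: 21.48
eef_pos: [563.9, -136.0, 140.5]
tcp_rot: [-3.139, -0.703, 0.663]
ft_force: [9.8, 10.6, 10.4]
opening: 0.16
grip_force: 30.0
```

```bash
python3 l.py; python3 -c "
from h import *
S=snap('scene');k=eyes.cut_out(S,'dipstick')[0];ys,xs=np.nonzero(k['mask']);print(k['score'],xs.min(),xs.max(),ys.min(),ys.max(),proj(S,M))
k=eyes.cut_out(S,'column')
for q in k[:2]: print(q['score'],q['uv'])"
```

```text
F tool [17.59 -2.39  1.28] M tool [ 0.45  2.76 -0.1 ] 0.15975867452393394
s=0 ([-0.14, -0.29, -0.02], [0.0001, 0.0004, 0.0])
0.61 209 230 164 179 [214.30318516 172.78229932]
0.21 [216.4, 171.7]
```

The collar is seated: the arm stopped advancing at s = 0 mm, the axial force rose to 17.6 N, and only the collar and handle show at the mouth. Drawing it out.

move_arm --plan '[[[0,0,0],[0.004,0,0],-1],[[0,0,0],[0.02,0,0],-1],[[0,0,0],[0.045,0,0],-1],[[0,0,0],[0.075,0,0],-1],[[0,0,0],[0.1,0,0],-1]]'

```text
t: 22.25
eef_pos: [623.4, -90.0, 203.2]
tcp_rot: [-3.139, -0.698, 0.661]
ft_force: [-0.4, 0.3, -1.0]
opening: 0.161
grip_force: 29.9
```

```bash
python3 l.py; python3 -c "
from h import *
P,Rt=ins(185);print(rel(P,Rt))"
```

```text
F tool [-0.7  -0.51  0.7 ] M tool [-0.02 -0.43 -0.06] 0.1610918164123729
s=0 ([-0.08, 0.02, -0.1], [-0.0979, 0.0001, -0.0002])
([-0.08, 0.02, -0.1], [0.0871, -0.0002, -0.0003])
```

move_arm --plan '[[[0,0,0],[0.03,0,0],-1],[[0,0,0],[0.06,0,0],-1],[[0,0,0],[0.09,0,0],-1],[[0,0,0],[0.11,0,0],-1],[[0,0,0],[0.11,0,0],-1]]'

```text
t: 22.88
eef_pos: [689.8, -38.2, 273.8]
tcp_rot: [-3.14, -0.698, 0.663]
ft_force: [0.1, -0.3, -0.9]
opening: 0.163
grip_force: 29.9
```

```bash
python3 l.py; python3 -c "
from h import *
print(rel([660,60,330],down(20)))"
```

```text
F tool [-0.59  0.3   0.63] M tool [-0.02 -0.43  0.03] 0.16262269777508956
s=0 ([-0.08, -0.02, -0.01], [-0.2078, -0.0, -0.0004])
([-6.37, -39.67, 17.28], [0.0644, -0.0957, -0.0191])
```

move_arm --plan '[[[-1,-7,3],[0.025,-0.02,-0.02],-1],[[-2.2,-14,6],[0.05,-0.04,-0.03],-1],[[-3.5,-22,9.5],[0.064,-0.06,-0.03],-1],[[-4.8,-30,13],[0.064,-0.08,-0.025],-1],[[-6,-38,16.5],[0.064,-0.0957,-0.019],-1]]'

```text
t: 23.5
eef_pos: [658.8, 59.6, 329.4]
tcp_rot: [-3.136, -0.024, 0.36]
ft_force: [-0.3, -0.5, -1.4]
opening: 0.158
grip_force: 29.9
```

```bash
python3 -c "
from h import *
print(pose()[1],rel([660,60,340],down(20)))"
```

```text
[658.82894342  59.64927802 329.43384048] ([-0.31, -1.37, 0.64], [0.0015, 0.0, -0.0105])
```

move_arm --plan '[[[-0.3,-1.4,0.6],[0,0,-0.01],-1],[[-0.3,-1.4,0.6],[0,0,-0.01],-1],[[-0.3,-1.4,0.6],[0,0,-0.01],-1],[[-0.3,-1.4,0.6],[0,0,-0.01],-1]]'

```text
t: 24.0
eef_pos: [659.1, 58.5, 339.0]
tcp_rot: [-3.14, -0.004, 0.351]
ft_force: [-0.1, -0.1, -1.3]
opening: 0.157
grip_force: 29.9
```

```bash
python3 -c "
from h import *
np.set_printoptions(precision=2,suppress=True)
r,p=pose();print(p,r.apply([1,0,0]),readout.state()['qvel'])
S=snap('scene');T=snap('top')
k=eyes.cut_out(S,'dipstick')[0];ys,xs=np.nonzero(k['mask']);print('S dip',[(x,round(ys[xs==x].mean(),1)) for x in np.unique(xs)[::6]])
for x in(-180,-50,28): print(proj(S,p+r.apply([x,0,-41])))
for n,q in(('S',S),('T',T)):
  for c in ('column','mallet','glue','rest','spanner','sanding_block'):
    for k in eyes.cut_out(q,c)[:2]: print(n,c,round(k['score'],2),np.array(k['uv']))
for z in(12,107,202): print(proj(S,[389,341,z]),proj(S,[504,351,z]))"
```

```text
[659.09  58.49 339.04] [0.94 0.34 0.  ] [ 0.   -0.   -0.01 -0.    0.    0.  ]
S dip [(np.int64(298), np.float64(82.0)), (np.int64(304), np.float64(87.0)), (np.int64(310), np.float64(96.5)), (np.int64(324), np.float64(109.0)), (np.int64(330), np.float64(109.5)), (np.int64(336), np.float64(111.5))]
[286.15  71.63]
[313.07  94.64]
[332.4  111.17]
S column 0.96 [410.1 153. ]
S mallet 0.96 [108.  255.9]
S glue 0.76 [115. 211.]
S rest 0.65 [317.3 101.7]
S rest 0.56 [327.5 227. ]
S spanner 0.8 [295.7 187.2]
S sanding_block 0.73 [288.6 270.3]
T mallet 0.88 [417.9 152.6]
T glue 0.78 [428.2 202.2]
T sanding_block 0.84 [282.  165.9]
[402.19 181.62] [417.57 206.25]
[408.31 153.15] [425.02 176.74]
[415.06 121.76] [433.3  143.91]
```

The column stands where expected, and the stick is level, still and clear. Handing in.

```bash
python3 -c "
from cell import env
print(env.job_done())"
```

```text
the job is handed in; nothing more can be done
None
```

The column stands upright on the board, the dipstick was seated to its collar and drawn out, and it is now held level and still about 37 cm above the bench; the job was handed in at about 24 s with no verdict returned, and on the first try the fingers closed on top of the handle before the second try gripped it.

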